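Park the stub-ended roller at the top of the sloped rack

ROBOT

A 7-joint arm with a two-finger parallel gripper is mounted at the origin on the work surface. World frame = base frame: x ahead of the robot, y to its left, z up, the work surface at z = 0. Lengths are in mm, angles in rad, forces in N, time in s.
With the tool pointing down it reaches from about 400 to 875 mm from the base axis. Payload 19.3 kg.
Tool frame: the origin (TCP) lies midway between the tips of the shut fingers; the grasp point (between the pads) lies 19 mm behind it (r.pinch_z is the distance from the TCP to the grasp point, in mm); z points along the fingers, y is the direction in which the jaws open and shut (so a half turn about z gives the same grasp; the last joint's range is limited). The gripper opens to 85 mm and grips with 20 to 120 N. Pads are 22 mm wide; open, the fingers measure 114 mm over their backs; the gripper's body (76 mm by 85 mm) begins 54 mm behind the grasp point. The pads swing forward as they close: fully open they stand 13 mm farther back than shut.
Start: joints at [1.135, 0.521, -0.036, 1.599, 0.021, 1.021, -0.113], TCP at [223.532, -583.651, 231.291] pointing down, gripper open.
Joint ranges: [-2.91, 2.91], [-0.3, 2.13], [-1.5, 1.42], [0.17, 2.43], [-1.26, 4.41], [0.16, 1.93], [-2.52, 2.52]. Speed limits (rad/s): [1.89, 1.89, 2.39, 2.39, 3.01, 3.01, 3.01].

INTERFACE

Orientations are given as [roll, pitch, yaw] about the fixed x, y, z axes, in that order (R = Rz(yaw) Ry(pitch) Rx(roll)).
In Python, from cell import status, cams, order, r gives the robot as it stands.
- The arm moves only by the shell command python3 -m handwheel 'ROWS' [FORCE]. ROWS is JSON, a list of rows, each an object of numbers: "dx", "dy", "dz": the shift along the tool's x, y, z in mm; "twist": the turn about the tool's z in rad; "fingers": the finger opening in mm, from 0 to 85.4. In form: [{"dx": .., "dy": .., "dz": .., "twist": .., "fingers": ..}, ...]. A call has 1 to 10 rows; each row shifts and turns the pose as measured when the row begins, along the tool's axes as they then stand; what a row does not reach is not made up. A row lasts 1/8 s, in which the tool goes at most 62.5 mm and 10.7 degrees, less where a joint would pass 70% of its speed; a pose out of reach is approached as far as the arm can. A call is refused whole if a number of a shift passes 62.5 or a number of a turn 0.188, either way. A call with a gripper value outside its range is refused whole. The fingers move at their own pace and stop on an object; FORCE is the grip in N (left out, the last holds). Time passes only in rows, so rows that do not move let the fingers close. It gives the time, the measured TCP pose, the force and the opening at its end, in the units of the state.
- status.observe(): the state, without advancing time (a new reading comes with each control period).
- cams.capture(name): name is "scene" or "top" or "wrist"; returns the picture (480x640x3 uint8, red, green, blue); there is no depth.
- cams.calibration(name): a dict with "mtx" (3x3 intrinsics, pixels), "distortion" ([k1, k2, p1, p2, k3] as OpenCV has them; the pictures are not rectified), "xyz" and "orientation" of the camera in the world. Camera axes: x right, y down, z forward; pixel columns grow to the right and rows downward; lengths in mm; the calibration is good to about 2 mm. A picture is of the moment at which its call begins: read the wrist's pose just before it. calibration takes no time and is no camera call; for the wrist camera it gives the pose at the moment of the call.
- order.job_done(): hands the job in, once; it reports no verdict.
The state is a dict: "clock": time; "joint_positions": joint angles; "joint_vel": joint speeds; "joint_efforts": joint torques, N m; "position": TCP position; "tcp_rot": TCP orientation; "contact_force": force on the tool from outside, world axes, zero at the start; "torque": the same for the moment, N m; "finger_gap": opening from 0.0 (shut) to 1.0 (fully open).
Only numpy, scipy, OpenCV 4.12 (cv2) and the standard library are available. Lean on these libraries where they do the work, as an engineer would, in place of code of your own. Each camera call takes 0.05 s, during which the arm holds its last target.

TASK

The two-lane sloped rack on the bench holds two steel test rollers at the bottom of its lanes. Push the roller that has a thin stub shaft at each end up its lane and over into the dip at the top, against the end stop, so that it stays there and does not roll back when you let go. Roll it along without flinging it or lifting it out of its lane, and leave the plain roller at the bottom and the things around the rack where they are.

Things in the scene. Friction and masses are not known exactly. Their poses are not given: they have to be found in the camera images.
- rack: Fixed rack of dull grey sheet metal with two parallel lanes sloping up at 6 degrees, 240 x 180 mm on the bench; place and yaw vary. Origin: centre of its underside, on the bench; x points level along the lanes to the upper end, y across, z up. Each lane is 60 mm wide between side walls 4 mm thick and 10 mm high above its floor. On the slope a roller rolls back down unless held from below.
- ramp (a point): Point midway between the two lanes in the plane of their floors, 45 mm above the bench, straight above the rack's origin. Axes: the rack's tilted by the 6 degree slope, so x runs uphill, y across, z square to the lane floors. In these axes the floors are z = 0 and the lane centre lines y = -55 and +55 mm.
- low_lip (a point): Point midway between the lanes in the plane of their floors, at the inner face of the lip that closes their lower ends (ramp axes x = -110 mm; same axes as ramp). The lip is 11 mm high and 4 mm thick, with free space below and behind it. A roller lying at the lip has its axis 19 mm uphill of this point and 22 mm above the floor plane.
- end_stop (a point): Point midway between the lanes in the plane of their floors, at the face of the upright end stops, 30 mm high (ramp axes x = +114 mm; same axes as ramp). The floor ends in a crest 39 mm downhill of it; between lies a dip, 2 mm deep behind the crest and sloping down to 10 mm at the stop. A roller parked in it against the stop has its axis 22 mm downhill of this point, 17 mm above the plane.
- stub_roller: The roller to move: bright polished, slippery steel cylinder 44 mm in diameter and 56 mm long, lying across its lane, with a stub shaft 16 mm in diameter sticking out 20 mm at each end (96 mm over all), 0.4 to 0.75 kg. It starts at the lower lip of either lane. Origin at its centre, on its axis; y lies along its axis, x and z turn with it as it rolls.
- plain_roller: The other roller: steel cylinder of the same 44 mm diameter and 56 mm length with flat plain ends, at the lower lip of the other lane; stays there. Origin at its centre, y along its axis.
- tray: Empty open steel tray, 160 x 120 x 40 mm, on the bench beyond the upper end of the rack. Origin at the centre of its underside. Not to be moved.
- jar: Glass jar with lid, 56 mm in diameter, 75 mm high, on the bench beyond the lower end of the rack. Origin at the centre of its underside. Not to be moved.
- tape_roll: Cardboard ring lying flat, 84 mm outside, 60 mm inside, 25 mm high, on the bench beyond the lower end of the rack. Origin at the centre of its underside. Not to be moved.
There are look-alikes about, which are no part of the job. What is shaped like the plain_roller but purple is not meant. What is shaped like the stub_roller but green or orange is not meant.

How it is judged:
By the outcome, as a careful person would: the job done as asked, in the order asked, and still so for the second after the job is handed in, with the robot touching nothing.
It also fails if it takes over 40 s, if anything falls off the work surface, if the arm or the gripper's body presses on something with over 40 N, if the wrist force passes 120 N, or if a joint passes its speed limit or range.

## Working session

There is one attempt and no reset: what is moved stays moved. The work goes in short steps, Python scripts to look and compute and a shell command to move; the robot and the scene stay as the last step left them, time stands still between calls to the robot, and variables do not carry over. Pictures are saved under pics/ and viewed, and the job is handed in when it is done.

```bash
ls; mkdir -p pics
python3 - <<'E'
from cell import status, cams, order, r
import cv2,json
print(status.observe())
for n in ("scene","top","wrist"):
    c=cams.calibration(n); print(n,c)
    im=cams.capture(n); cv2.imwrite(f"pics/{n}0.png",im[:,:,::-1])
print(r.pinch_z)
E
```

```text
pics
{'clock': 0.0, 'joint_positions': array([ 1.13480299,  0.52199546, -0.03634444,  1.6000037 ,  0.02118274,
        1.02110847, -0.11281063]), 'joint_vel': array([-0.00057039, -0.00134912,  0.00283745, -0.00088802,  0.00153552,
       -0.00115709,  0.0013422 ]), 'joint_efforts': array([ 1.69779312e-03, -9.27098322e+01,  1.98022306e+00, -3.69924724e+01,
        1.77652814e-02,  8.47032265e-03,  1.71860017e-05]), 'position': array([ 223.41353793, -583.34034236,  230.7386438 ]), 'tcp_rot': array([-3.14046336e+00,  5.81509299e-05,  3.65778443e-01]), 'contact_force': array([-0.38258122, -0.68442405,  1.05348981]), 'torque': array([-0.00219182,  0.01463365, -0.01792487]), 'finger_gap': 0.9956977796904161}
scene {'mtx': array([[552.37204743,   0.        , 311.01072037],
       [  0.        , 552.37204743, 235.03002881],
       [  0.        ,   0.        ,   1.        ]]), 'distortion': array([-0.13525782,  0.        ,  0.        ,  0.        ,  0.        ]), 'xyz': array([1448.9679579 ,  198.96433055, 1059.59075619]), 'orientation': array([-2.41918237,  0.0114156 ,  1.76824613])}
top {'mtx': array([[487.09934342,   0.        , 321.11145679],
       [  0.        , 487.09934342, 238.36823164],
       [  0.        ,   0.        ,   1.        ]]), 'distortion': array([-0.00138372,  0.        ,  0.        ,  0.        ,  0.        ]), 'xyz': array([ 432.37000741,   22.61627966, 1195.02788284]), 'orientation': array([-3.00167152,  0.00518504, -1.5926838 ])}
wrist {'mtx': array([[387.56437558,   0.        , 323.7634138 ],
       [  0.        , 387.56437558, 242.38957177],
       [  0.        ,   0.        ,   1.        ]]), 'distortion': array([0.01660653, 0.        , 0.        , 0.        , 0.        ]), 'xyz': array([ 297.44880268, -555.47899687,  374.10316915]), 'orientation': array([ 2.82931544e+00,  1.05902946e-03, -1.20580018e+00])}
18.700000000000003
```

View pics/top0.png

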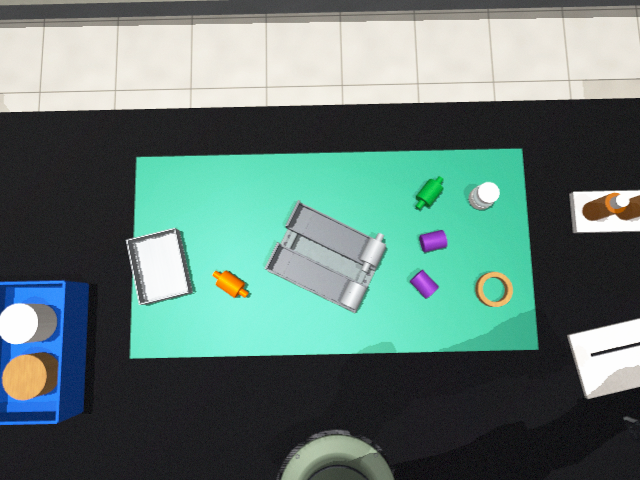

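View pics/scene0.png

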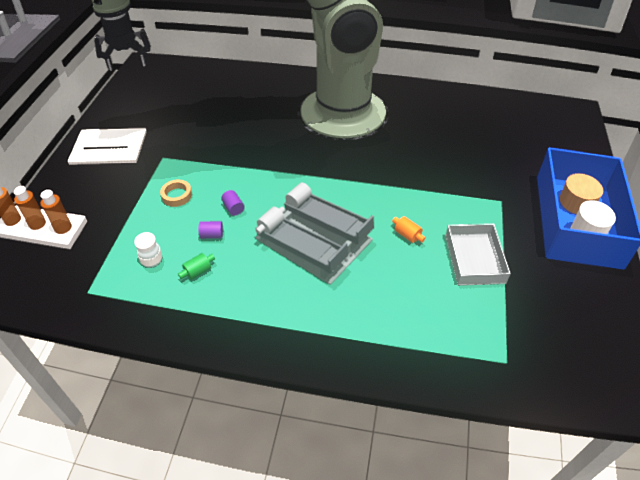

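View pics/wrist0.png

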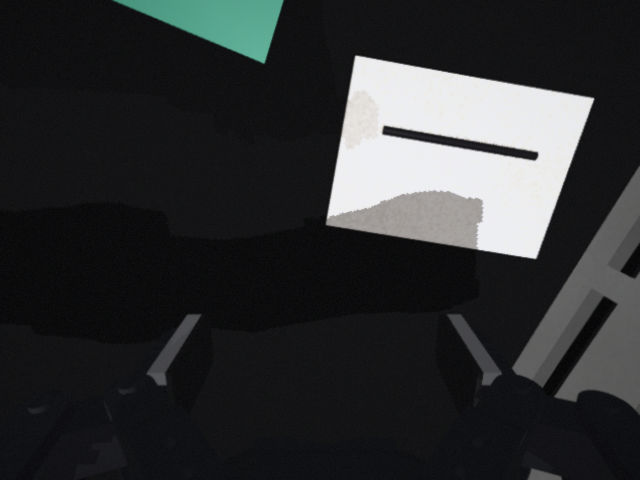

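Run:
```python
import cv2
a=cv2.imread("pics/top0.png")[190:325,255:400]
cv2.imwrite("pics/topcrop.png",cv2.resize(a,None,fx=4,fy=4,interpolation=cv2.INTER_CUBIC))
a=cv2.imread("pics/scene0.png")[170:290,240:390]
cv2.imwrite("pics/scenecrop.png",cv2.resize(a,None,fx=4,fy=4,interpolation=cv2.INTER_CUBIC))
```

```text
(no output)
```

View pics/topcrop.png

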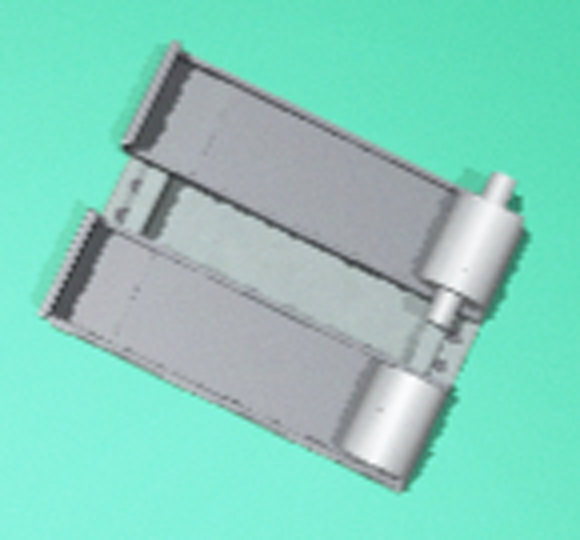

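View pics/scenecrop.png

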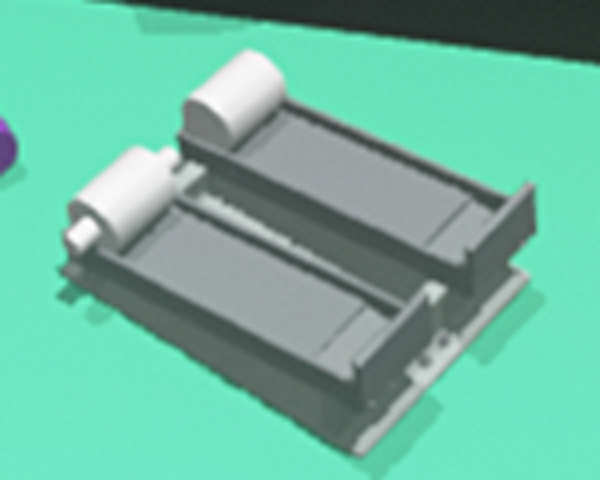

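```bash
cat > h.py <<'E'
import numpy as np, cv2
from scipy.spatial.transform import Rotation as R
from cell import cams
def ray(name,px,c=None):
    c=c or cams.calibration(name)
    u=cv2.undistortPoints(np.array([px],float).reshape(-1,1,2),c["mtx"],c["distortion"]).reshape(-1,2)
    d=R.from_euler('xyz',c["orientation"]).apply(np.c_[u,np.ones(len(u))])
    return np.array(c["xyz"]),d
def onz(name,px,z,c=None):
    o,d=ray(name,px,c); return o+d*((z-o[2])/d[:,2])[:,None]
def proj(name,P,c=None):
    c=c or cams.calibration(name)
    Rw=R.from_euler('xyz',c["orientation"]).inv()
    return cv2.projectPoints(Rw.apply(np.atleast_2d(P)-c["xyz"]),np.zeros(3),np.zeros(3),c["mtx"],c["distortion"])[0].reshape(-1,2)
s,co=np.sin(np.radians(6)),np.cos(np.radians(6))
def ramp2world(p,X,Y,yaw):
    p=np.atleast_2d(p); x,y,z=p.T
    rx=x*co-z*s; rz=45+x*s+z*co
    return np.c_[X+rx*np.cos(yaw)-y*np.sin(yaw),Y+rx*np.sin(yaw)+y*np.cos(yaw),rz]
E
python3 - <<'E'
from h import *
from scipy.optimize import least_squares
cr=lambda p:np.array(p)/4+[255,190]-0.375
top=cr([(178,45),(125,148),(92,212),(42,315)])
P=onz("top",top,86.8);print(P.round(1))
st=cr([(500,180),(440,318)]);pl=cr([(395,423)])
A=onz("top",st,57.4);B=onz("top",pl,57.4);print(A.round(1),np.linalg.norm(A[0]-A[1]),B.round(1))
# model (uphill ~ +y; image-up = +x world => rack y to the left of uphill = -x) 
M=[(116,-89,30),(116,-21,30),(116,21,30),(116,89,30),(-91,-55,22),(-91,55,22)]
obs=np.vstack([top,st.mean(0),pl])
f=lambda q:(proj("top",ramp2world(M,*q))-obs).ravel()
o=least_squares(f,[450,0,1.5]);print(o.x,o.fun.round(1))
sc=np.array([(530,187),(470,240),(435,287),(355,360)])/4+[240,170]-.375
print((proj("scene",ramp2world(M,*o.x))).round(1)); print(sc.round(1))
X=o.x
im=cv2.imread("pics/scene0.png")
im=cv2.resize(im[170:290,240:390],None,fx=4,fy=4)
M2=[(x,y,0) for x in(-110,114) for y in(-85,-25,25,85)]+[(114,y,30) for y in(-89,-21,21,89)]+[(-91,-55+k,22) for k in (-48,-28,28,48)]+[(-91,55+k,22) for k in (-28,28)]
for p in proj("scene",ramp2world(M2,*X)): cv2.circle(im,tuple(int(v) for v in (p-[240,170]+.375)*4),3,(0,0,255),-1)
cv2.imwrite("pics/chk.png",im)
E
```

```text
[[677.7  74.1  86.8]
 [617.7 105.6  86.8]
 [580.9 125.   86.8]
 [522.4 154.   86.8]]
[[ 598.5 -113.2   57.4]
 [ 517.8  -75.1   57.4]] 89.23353861000044 [[457.5 -46.9  57.4]]
[549.44143401  13.67695798   1.10836209] [-0.2 -0.6  0.4 -0.3  0.6  0.1  0.1  1.1 -0.   0.3 -0.9 -0.6]
[[328.7 260.9]
 [346.2 242.6]
 [356.6 231.9]
 [372.5 215.2]
 [270.4 220.7]
 [298.1 195.8]]
[[372.1 216.4]
 [357.1 229.6]
 [348.4 241.4]
 [328.4 259.6]]
```

View pics/chk.png

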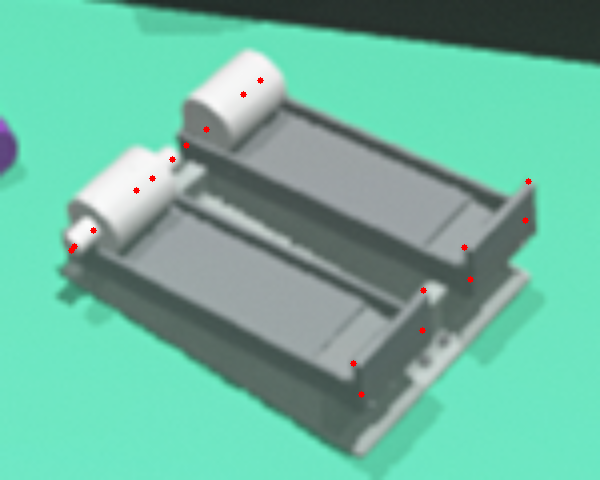

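```bash
cat >> h.py <<'E'
RK=(549.4,13.7,1.108)
def rel(target,yaw=None):
    from cell import status
    o=status.observe(); p=o["position"]; q=R.from_euler('xyz',o["tcp_rot"])
    return q.inv().apply(np.array(target)-p)
def w2ramp(p):
    dx,dy=p[0]-RK[0],p[1]-RK[1]; c_,s_=np.cos(RK[2]),np.sin(RK[2])
    rx,ry,rz=c_*dx+s_*dy,-s_*dx+c_*dy,p[2]-45
    return np.array([rx*co+rz*s,ry,-rx*s+rz*co])
E
python3 - <<'E'
from h import *
print(onz("top",[(433,241),(425,284),(430,193)],22).round())
for x in(-145,-124,-100,59): print(x,ramp2world((x,-55,14),*RK).round(1))
t=ramp2world((-148,-55,14),*RK)[0]; t[2]=150
print(t,rel(t).round(1))
E
```

```text
[[ 585. -246.   22.]
 [ 482. -222.   22.]
 [ 704. -245.   22.]]
-145 [[ 533.6 -141.2   43.8]]
-124 [[ 542.9 -122.5   46. ]]
-100 [[ 553.6 -101.2   48.5]]
59 [[624.2  40.3  65.1]]
[ 532.24814496 -143.87036825  150.        ] [ 445.6 -300.    81.1]
```

```bash
python3 -m handwheel '[{"dx":44,"dy":-30,"dz":4,"fingers":10},{"dx":44,"dy":-30,"dz":4,"fingers":10},{"dx":44,"dy":-30,"dz":4,"fingers":10},{"dx":44,"dy":-30,"dz":4,"fingers":10},{"dx":44,"dy":-30,"dz":4,"fingers":10},{"dx":44,"dy":-30,"dz":4,"fingers":10},{"dx":44,"dy":-30,"dz":4,"fingers":10},{"dx":44,"dy":-30,"dz":4,"fingers":10}]' 30
python3 -m handwheel '[{"twist":-0.18},{"twist":-0.18},{"twist":-0.18},{"twist":-0.18}]'
python3 - <<'E'
from h import *
from cell import status
o=status.observe();print(o["position"],o["tcp_rot"],o["clock"],o["contact_force"])
t=ramp2world((-148,-55,14),*RK)[0]; t[2]=110
print(t,rel(t).round(1))
E
```

```text
[ 223.4499378  -583.42484221  230.85034256] [-3.14071183e+00  4.03343154e-05  3.65786032e-01] 0.15 [-0.4145262   0.05592391 -0.22336522]
[ 532.24814496 -143.87036825  110.        ] [ 445.6 -299.9  121.1]invalid input
invalid input
```

```bash
python3 -m handwheel '[{"dx":44,"dy":-30,"dz":4,"twist":0,"fingers":10},{"dx":44,"dy":-30,"dz":4,"twist":0,"fingers":10},{"dx":44,"dy":-30,"dz":4,"twist":0,"fingers":10},{"dx":44,"dy":-30,"dz":4,"twist":0,"fingers":10},{"dx":44,"dy":-30,"dz":4,"twist":0,"fingers":10},{"dx":44,"dy":-30,"dz":4,"twist":0,"fingers":10},{"dx":44,"dy":-30,"dz":4,"twist":0,"fingers":10},{"dx":44,"dy":-30,"dz":4,"twist":0,"fingers":10}]' 30
python3 -m handwheel '[{"dx":0,"dy":0,"dz":0,"twist":-0.18,"fingers":10},{"dx":0,"dy":0,"dz":0,"twist":-0.18,"fingers":10},{"dx":0,"dy":0,"dz":0,"twist":-0.18,"fingers":10},{"dx":0,"dy":0,"dz":0,"twist":-0.18,"fingers":10}]'
python3 - <<'E'
from h import *
from cell import status
o=status.observe();print(o["position"],o["tcp_rot"],o["clock"],o["contact_force"],o["finger_gap"])
t=ramp2world((-148,-55,14),*RK)[0]; t[2]=110
print(t,rel(t).round(1))
E
```

```text
clock: 1.15
position: [470.9, -225.9, 196.8]
tcp_rot: [-3.141, 0.001, 0.359]
contact_force: [0.5, -0.9, -0.1]
finger_gap: 0.119
clock: 1.65
position: [473.4, -220.1, 195.9]
tcp_rot: [-3.139, -0.001, 1.107]
contact_force: [0.6, -0.5, 0.1]
finger_gap: 0.117
[ 473.44565689 -220.09527133  195.92740357] [-3.13870034e+00 -7.60275192e-04  1.10689185e+00] 1.65 [ 0.64769712 -0.52667541  0.11983202] 0.11677033572818002
[ 532.24814496 -143.87036825  110.        ] [94.4 18.7 85.9]
```

```bash
python3 -m handwheel '[{"dx":32,"dy":6,"dz":20,"twist":0,"fingers":10},{"dx":32,"dy":6,"dz":20,"twist":0,"fingers":10},{"dx":30,"dy":6,"dz":20,"twist":0,"fingers":10},{"dx":0,"dy":0,"dz":0,"twist":0,"fingers":10}]'
python3 - <<'E'
from h import *
from cell import status
c=cams.calibration("wrist");im=cams.capture("wrist");cv2.imwrite("pics/w1.png",im[:,:,::-1])
import pickle;pickle.dump(c,open("c1.pkl","wb"))
o=status.observe();print(o["position"],o["tcp_rot"],o["clock"])
P=[(-91,-55+k,22) for k in(-48,-28,28,48)]+[(114,y,30) for y in(-89,-21)]+[(-110,y,0) for y in (-85,-25)]
print(proj("wrist",ramp2world(P,*RK),c).round())
print(rel(ramp2world((-145,-55,14),*RK)[0]).round(1))
E
```

```text
clock: 2.15
position: [532.5, -142.7, 133.9]
tcp_rot: [-3.139, -0.001, 1.109]
contact_force: [0.4, -0.1, -0.2]
finger_gap: 0.121
[ 532.15061779 -144.16341838  134.59973842] [-3.13943424e+00 -7.77793647e-05  1.10721342e+00] 2.2
[[ 410.  163.]
 [ 374.  163.]
 [ 274.  163.]
 [ 238.  163.]
 [ 434. -498.]
 [ 214. -497.]
 [ 372.  185.]
 [ 276.  185.]]
[ 3.3  0.1 90.8]
```

View pics/w1.png

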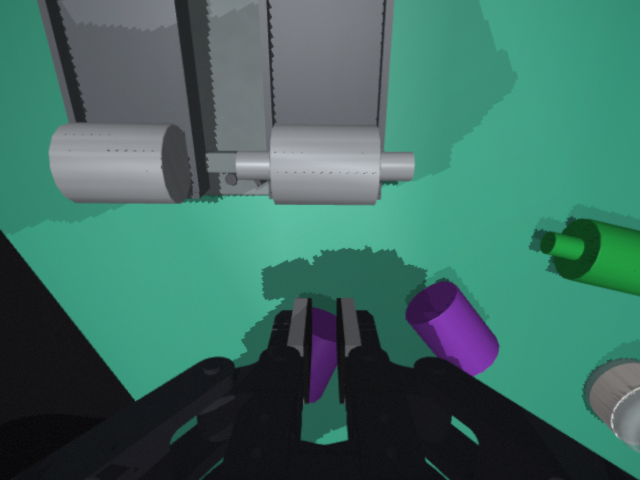

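```bash
python3 -m handwheel '[{"dx":0,"dy":0,"dz":30,"twist":0,"fingers":10},{"dx":0,"dy":0,"dz":30,"twist":0,"fingers":10},{"dx":1,"dy":0,"dz":20,"twist":0,"fingers":10},{"dx":0,"dy":0,"dz":5,"twist":0,"fingers":10},{"dx":0,"dy":0,"dz":0,"twist":0,"fingers":10}]'
python3 - <<'E'
from h import *
from cell import status
c=cams.calibration("wrist");im=cams.capture("wrist");cv2.imwrite("pics/w2.png",im[:,:,::-1])
o=status.observe();print(w2ramp(o["position"]).round(1),o["tcp_rot"],o["clock"],o["contact_force"])
E
```

```text
clock: 2.82
position: [531.9, -148.6, 50.6]
tcp_rot: [3.14, 0.002, 1.102]
contact_force: [-0.1, 0.7, 0.0]
finger_gap: 0.122
[-151.6  -56.9   21.8] [3.13919163e+00 1.46671896e-03 1.10175294e+00] 2.875 [ 0.76916512  0.61441119 -0.42549666]
```

View pics/w2.png

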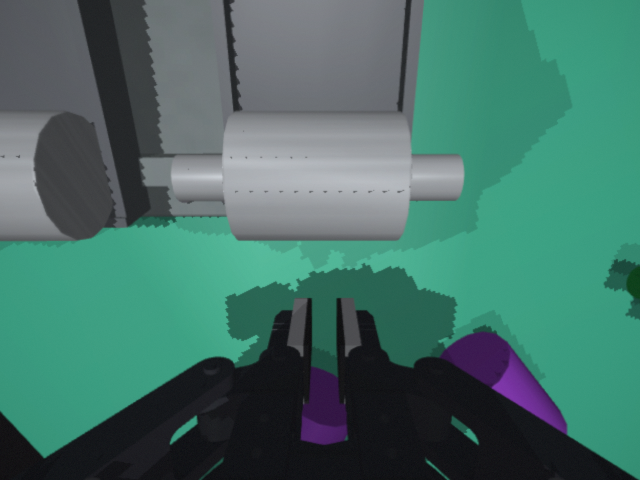

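```bash
python3 -m handwheel '[{"dx":6,"dy":-2,"dz":6,"twist":-0.006,"fingers":10},{"dx":5,"dy":0,"dz":1,"twist":0,"fingers":10},{"dx":0,"dy":0,"dz":0,"twist":0,"fingers":10}]'
python3 - <<'E'
from h import *
from cell import status
o=status.observe();print(w2ramp(o["position"]).round(1),o["tcp_rot"],o["clock"],o["contact_force"])
E
```

```text
clock: 3.25
position: [536.3, -137.3, 45.0]
tcp_rot: [3.137, 0.001, 1.108]
contact_force: [-0.1, -0.9, -0.5]
finger_gap: 0.114
[-140.2  -55.7   14.8] [3.13684309e+00 7.91721195e-04 1.10811285e+00] 3.25 [-0.10248536 -0.86070725 -0.48086195]
```

```bash
python3 -m handwheel '[{"dx":6,"dy":0,"dz":-0.5,"twist":0,"fingers":10},{"dx":6,"dy":0,"dz":-0.6,"twist":0,"fingers":10},{"dx":6,"dy":0,"dz":-0.6,"twist":0,"fingers":10},{"dx":6,"dy":0,"dz":-0.6,"twist":0,"fingers":10},{"dx":6,"dy":0,"dz":-0.6,"twist":0,"fingers":10}]'
python3 - <<'E'
from h import *
from cell import status
c=cams.calibration("wrist");im=cams.capture("wrist");cv2.imwrite("pics/w3.png",im[:,:,::-1])
o=status.observe();print(w2ramp(o["position"]).round(1),o["tcp_rot"],o["clock"],o["contact_force"])
E
```

```text
clock: 3.88
position: [550.6, -109.3, 48.4]
tcp_rot: [3.136, 0.001, 1.108]
contact_force: [-1.1, -1.4, 0.5]
finger_gap: 0.118
[-107.5  -55.9   14.8] [3.13631719e+00 7.05834668e-04 1.10836307e+00] 3.925 [0.24313121 1.33270861 0.35090476]
```

View pics/w3.png

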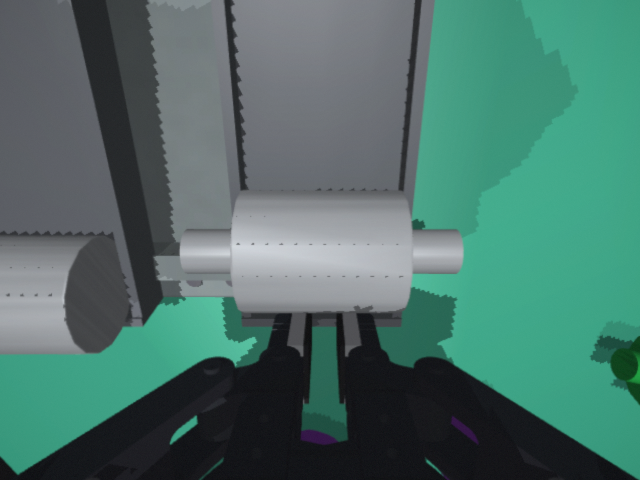

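```bash
python3 -m handwheel '[{"dx":8,"dy":0,"dz":-0.8,"twist":0,"fingers":10},{"dx":8,"dy":0,"dz":-0.8,"twist":0,"fingers":10},{"dx":8,"dy":0,"dz":0,"twist":0,"fingers":10},{"dx":8,"dy":0,"dz":0,"twist":0,"fingers":10},{"dx":8,"dy":0,"dz":-0.5,"twist":0,"fingers":10},{"dx":8,"dy":0,"dz":-0.8,"twist":0,"fingers":10},{"dx":8,"dy":0,"dz":-0.8,"twist":0,"fingers":10},{"dx":8,"dy":0,"dz":-0.8,"twist":0,"fingers":10},{"dx":8,"dy":0,"dz":-0.8,"twist":0,"fingers":10},{"dx":8,"dy":0,"dz":-0.8,"twist":0,"fingers":10}]'
python3 - <<'E'
from h import *
from cell import status
c=cams.calibration("wrist");im=cams.capture("wrist");cv2.imwrite("pics/w4.png",im[:,:,::-1])
o=status.observe();print(w2ramp(o["position"]).round(1),o["tcp_rot"],o["clock"],o["contact_force"])
E
```

```text
clock: 5.18
position: [588.9, -32.0, 54.9]
tcp_rot: [3.137, 0.001, 1.108]
contact_force: [-1.0, -1.6, 0.8]
finger_gap: 0.112
[-20.6 -55.6  12.2] [3.13648130e+00 1.36741756e-04 1.10908064e+00] 5.225 [0.2000449  2.08551546 0.17005589]
```

View pics/w4.png

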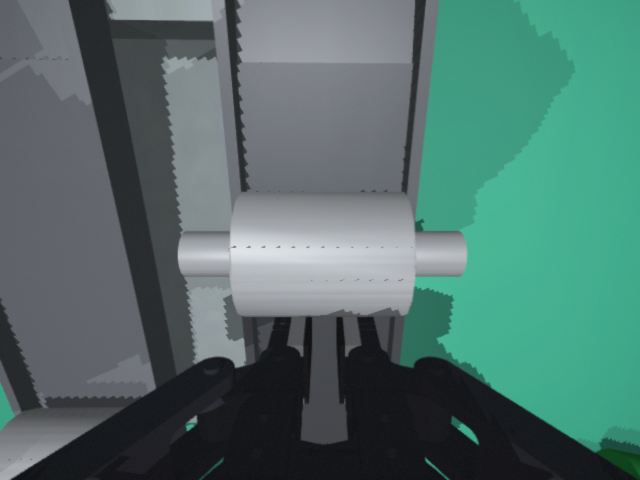

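```bash
python3 -m handwheel '[{"dx":8,"dy":0,"dz":-0.8,"twist":0,"fingers":10},{"dx":8,"dy":0,"dz":-0.8,"twist":0,"fingers":10},{"dx":7,"dy":0,"dz":-0.7,"twist":0,"fingers":10},{"dx":6,"dy":0,"dz":-0.6,"twist":0,"fingers":10},{"dx":5,"dy":0,"dz":-0.5,"twist":0,"fingers":10},{"dx":4,"dy":0,"dz":-0.4,"twist":0,"fingers":10},{"dx":3,"dy":0,"dz":-0.3,"twist":0,"fingers":10},{"dx":3,"dy":0,"dz":-0.3,"twist":0,"fingers":10},{"dx":3,"dy":0,"dz":-0.3,"twist":0,"fingers":10},{"dx":3,"dy":0,"dz":-0.3,"twist":0,"fingers":10}]'
python3 - <<'E'
from h import *
from cell import status
c=cams.calibration("wrist");im=cams.capture("wrist");cv2.imwrite("pics/w5.png",im[:,:,::-1])
o=status.observe();print(w2ramp(o["position"]).round(1),o["tcp_rot"],o["clock"],o["contact_force"])
E
```

```text
clock: 6.48
position: [612.9, 16.6, 60.2]
tcp_rot: [3.137, 0.001, 1.108]
contact_force: [-0.7, -2.7, 1.3]
finger_gap: 0.116
[ 32.9 -55.5  11.9] [3.13669336e+00 4.53968949e-04 1.10884155e+00] 6.525 [0.32053016 0.46971445 0.61458768]
```

View pics/w5.png

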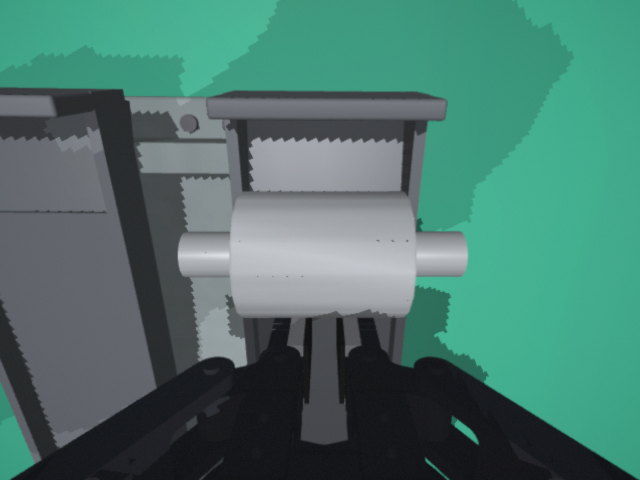

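Axis is about at x=66, 9 mm before the crest. I'll ease it over with small steps.

```bash
python3 -m handwheel '[{"dx":2,"dy":0,"dz":-0.2,"twist":0,"fingers":10},{"dx":2,"dy":0,"dz":-0.2,"twist":0,"fingers":10},{"dx":2,"dy":0,"dz":-0.2,"twist":0,"fingers":10},{"dx":2,"dy":0,"dz":-0.2,"twist":0,"fingers":10},{"dx":2,"dy":0,"dz":-0.2,"twist":0,"fingers":10},{"dx":2,"dy":0,"dz":-0.2,"twist":0,"fingers":10},{"dx":0,"dy":0,"dz":0,"twist":0,"fingers":10},{"dx":0,"dy":0,"dz":0,"twist":0,"fingers":10}]'
python3 - <<'E'
from h import *
from cell import status
c=cams.calibration("wrist");im=cams.capture("wrist");cv2.imwrite("pics/w6.png",im[:,:,::-1])
o=status.observe();print(w2ramp(o["position"]).round(1),o["tcp_rot"],o["clock"],o["contact_force"])
E
```

```text
clock: 7.52
position: [619.0, 29.2, 61.5]
tcp_rot: [3.137, -0.0, 1.109]
contact_force: [0.3, -0.8, 0.3]
finger_gap: 0.115
[ 46.4 -55.3  11.7] [ 3.13670258e+00 -2.68929975e-04  1.10928100e+00] 7.575 [ 0.54708169  0.32686396 -0.92757847]
```

View pics/w6.png

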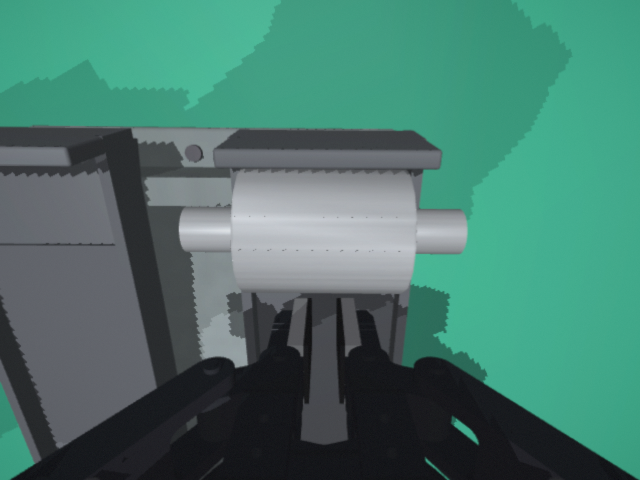

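```bash
python3 -m handwheel '[{"dx":-10,"dy":0,"dz":0.5,"twist":0,"fingers":10},{"dx":-10,"dy":0,"dz":0,"twist":0,"fingers":10},{"dx":-10,"dy":0,"dz":-10,"twist":0,"fingers":10},{"dx":0,"dy":0,"dz":-40,"twist":0,"fingers":10},{"dx":0,"dy":0,"dz":-50,"twist":0,"fingers":10},{"dx":-40,"dy":0,"dz":-30,"twist":0,"fingers":10},{"dx":-40,"dy":0,"dz":0,"twist":0,"fingers":10},{"dx":0,"dy":0,"dz":0,"twist":0,"fingers":10}]'
python3 - <<'E'
from h import *
from cell import status
o=status.observe();print(w2ramp(o["position"]).round(1),o["clock"],o["contact_force"])
for n in("wrist","scene"):
    c=cams.calibration(n);im=cams.capture(n)[:,:,::-1].copy()
    p=proj(n,ramp2world([(92,-55,17),(92,-103,17),(92,-7,17)],*RK),c);print(n,p.round())
    if n=="scene": im=cv2.resize(im[170:290,240:390],None,fx=4,fy=4,interpolation=cv2.INTER_CUBIC)
    cv2.imwrite(f"pics/e_{n}.png",im)
E
```

```text
clock: 8.57
position: [565.7, -77.1, 198.7]
tcp_rot: [3.134, 0.001, 1.106]
contact_force: [0.1, 0.0, 0.5]
finger_gap: 0.119
[-57.5 -55.1 160.6] 8.575 [0.05598915 0.00191522 0.48070396]
wrist [[321. -35.]
 [402. -35.]
 [239. -35.]]
scene [[330. 251.]
 [317. 264.]
 [342. 239.]]
```

View pics/e_wrist.png

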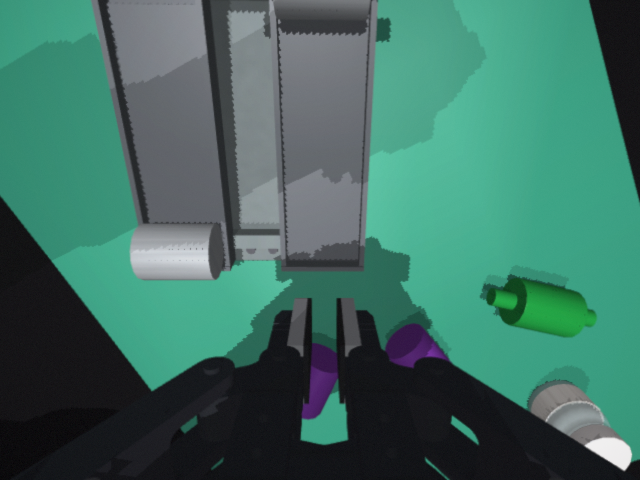

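View pics/e_scene.png

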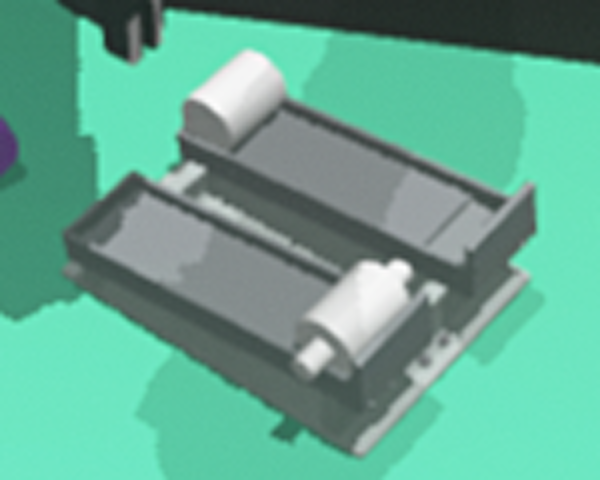

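```bash
python3 -m handwheel '[{"dx":-40,"dy":0,"dz":0,"twist":0,"fingers":10},{"dx":-40,"dy":0,"dz":0,"twist":0,"fingers":10},{"dx":0,"dy":0,"dz":0,"twist":0,"fingers":10},{"dx":0,"dy":0,"dz":0,"twist":0,"fingers":10},{"dx":0,"dy":0,"dz":0,"twist":0,"fingers":10},{"dx":0,"dy":0,"dz":0,"twist":0,"fingers":10}]'
python3 - <<'E'
from h import *
im=cams.capture("scene")[:,:,::-1]; a=cv2.resize(im[170:290,240:390],None,fx=4,fy=4,interpolation=cv2.INTER_CUBIC)
print(np.abs(a[240:400,280:440].astype(int)-cv2.imread("pics/e_scene.png")[240:400,280:440]).mean())
t=cams.capture("top")[:,:,::-1]; cv2.imwrite("pics/e_top.png",t[140:360,110:560].repeat(1,0))
print(proj("top",ramp2world([(92,-55,17)],*RK)))
E
```

```text
clock: 9.43
position: [532.7, -141.4, 198.1]
tcp_rot: [3.136, -0.003, 1.118]
contact_force: [-0.2, 0.7, 0.8]
finger_gap: 0.114
6.238177083333333
[[301.69923793 218.52598044]]
```

View pics/e_top.png

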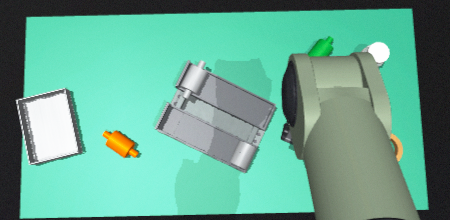

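Run:
```python
from h import *
im=cams.capture("scene")[:,:,::-1]; a=cv2.resize(im[170:290,240:390],None,fx=4,fy=4,interpolation=cv2.INTER_CUBIC)
cv2.imwrite("pics/f_scene.png",a)
```

```text
(no output)
```

View pics/f_scene.png

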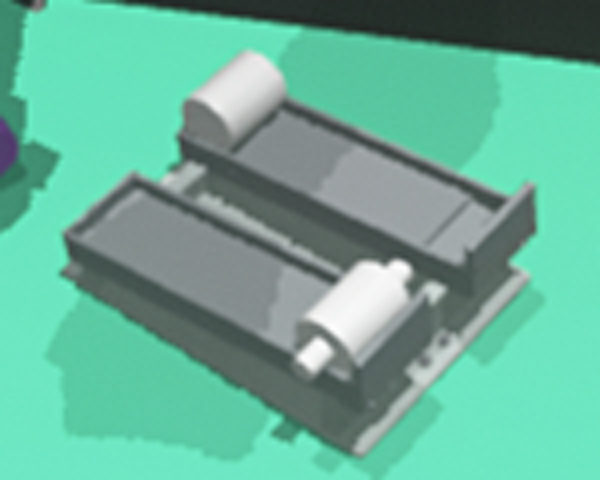

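The roller hasn't moved; only the arm's shadow on the rack changed. I'm handing in the job.

```bash
python3 -c "
from cell import order
print(order.job_done())"
```

```text
the job is handed in; nothing more can be done
None
```

The stub-shaft roller is parked in the dip at the top of its lane, against the end stop. It was still there about 1.7 s after the gripper let go. I pushed it up from below with nearly shut fingers, using 2 mm steps to ease it over the crest, and handed in at about 9.5 s on the robot's clock.

**Position:** the parked roller sits within about 1.5–2.5 px of its predicted spot in the top and scene views, similar to the calibration offset I saw earlier. It dropped the last 10 mm or so into the dip by itself, slightly ahead of the fingers.

**Forces:** the wrist force read 3 N or less each time I checked during the push.

**Surroundings:** the plain roller and the tray look unmoved. The jar and tape roll were partly hidden behind the arm in the last top view, but the arm never went near them.

**Check that disagreed:** an image-difference check around the roller was not zero (6.2). A second look showed this was the arm's shadow moving, not the roller.

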